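# Roll a fresh label roll up into its holder

## Robot

A 6-joint arm with a two-finger parallel gripper is mounted at the origin on the work surface. World frame = base frame: x ahead of the robot, y to its left, z up, the work surface at z = 0. Lengths are in mm, angles in degrees, forces in N, time in s.
With the tool pointing down it reaches from about 325 to 775 mm from the base axis. Payload 5.5 kg.
Tool frame: the origin (TCP) lies on the mounting face of the last link; the fingertips stand 182 mm ahead of it and the grasp point (between the pads) lies 163 mm ahead of it (robot.grasp_offset is the distance from the TCP to the grasp point, in mm); z points along the fingers, x is the direction in which the jaws open and shut, and the axes are right-handed (so a half turn about z gives the same grasp; the last joint's range is limited). The gripper opens to 88 mm and grips with 3 to 60 N. Pads are 20 mm wide; open, the fingers measure 115 mm over their backs; the gripper's body (75 mm by 178 mm) begins 61 mm behind the grasp point.
Start: joints at [70.09, 5.22, 70.514, -0, 104.267, -3.249], TCP at [172.036, 574.823, 404.631] pointing down, gripper open.
Joint ranges: [-164.24, 164.24], [-49.07, 125.15], [9.68, 141.18], [-86.29, 266.29], [3.28, 154.24], [-151.56, 151.56]. Speed limits (degrees/s): [147.25, 147.25, 172.46, 180, 180, 180].

## Interface

Orientations are given as a 3x3 rotation matrix whose columns are the frame's x, y, z axes.
In Python, from workcell import robot, cams, models gives the robot as it stands.
- The arm moves only by the tool servo_tool, never from a script. Its arguments are lists of equal length, an entry for each row: "dp": the shift along the world's x, y, z in mm, a list of three; "delta_rot": the turn, a rotation vector about the world's x, y, z in rad, a list of three. In form: {"dp": [[dx, dy, dz], ...], "delta_rot": [[ax, ay, az], ...]}. A call has 1 to 10 rows; each row shifts and turns the pose as measured when the row begins; what a row does not reach is not made up. A row lasts 1/12 s, in which the tool goes at most 41.7 mm and 7.16 degrees, less where a joint would pass 70% of its speed; a pose out of reach is approached as far as the arm can. A call is refused whole if a number of a shift passes 41.7 or a number of a turn 0.125, either way. A call with a gripper value outside its range is refused whole. "hand" is the finger opening in mm, from 0 to 87.8, set as the call begins (left out, the last holds). The fingers move at their own pace and stop on an object; "newtons" is the grip in N (left out, the last holds). Time passes only in rows, so rows that do not move let the fingers close. It gives the time, the measured TCP pose, the force and the opening at its end, in the units of the state.
- robot.sense(): the state, without advancing time (a new reading comes with each control period).
- cams.read_camera(name): name is "side" or "top"; returns a dict with "image" (420x560x3 uint8, red, green, blue), "fov_y" (degrees; the focal length in pixels is half the picture's height over the tangent of half this angle, whatever the lens; pixels are square), "cx", "cy" (the principal point, pixels), "rvec" (rotation vector, rad) and "tvec" (3), from world to camera coordinates, as OpenCV has them. Camera axes: x right, y down, z forward; pixel columns grow to the right and rows downward; lengths in mm; the calibration is good to about 2 mm. A picture is of the moment at which its call begins. There is no depth.
- robot.sign_off(): hands the job in, once; it reports no verdict.
Trained networks look in a picture, given as the dict that the camera call returned (one of the last four; its "shot" number tells which), for a name from the list of things; names that differ only in an ending like _2 or _b are one class to them, and where a whole thing is asked for, a point or a joint stands for the part that bears it (a point fixed in the world has none). Each returns a list of dicts, best first, with "p" (0 to 1); they miss things now and then, are a little off and sometimes report something else, mostly with a low value. They report only what shows in the picture. A call takes as long as a camera call. They do not tell look-alikes from the thing itself.
- models.regions_of(picture, target): "region" (420x560 bool, what is visible of it) and "box" ([left, top, right, bottom] in pixels, round what is visible of it).
- models.spot_point(picture, target): "uv" ([column, row] in pixels: a listed point, or the origin of a listed thing).
The state is a dict: "t": time; "joints": joint angles; "joint_velocities": joint speeds; "tau": joint torques, N m; "eef_pos": TCP position; "ee_rot": TCP orientation; "force": force on the tool from outside, world axes, zero at the start; "wrist_torque": the same for the moment, N m; "opening": opening from 0.0 (shut) to 1.0 (fully open).
Only numpy, scipy, OpenCV 4.12 (cv2) and the standard library are available. Lean on these libraries where they do the work, as an engineer would, in place of code of your own. Each camera call takes 0.05 s, during which the arm holds its last target. There are 200 camera calls.

## Task

With your fingertips behind the big roll of shipping labels, push it steadily up the sloped gutter of its holder until it drops between the two steel rollers in front of the back stop and stays there. Don't lift or carry it, don't let it run away on the slope, and leave the soap bar, the tape and the twine beside the holder where they are.

Things in the scene. Friction and masses are not known exactly. Their poses are not given: they have to be found in the camera images.
- holder: Fixed label-roll holder, grey sheet steel, 315 long, 116 wide (mm). Origin on the table at mid-gutter; x along the gutter, uphill to the back stop; y across; z up. Gutter 108 wide between 4 mm cheeks. Along x: lip at -171 to -167, 18 high; flat floor 6 above the table to -85, cheeks 36 high; 12 degree ramp to +38; cradle with 66 high cheeks; back stop, face at +135, 100 high.
- ramp: The holder's fixed ramp, climbing 12 degrees. Origin at the foot of its surface, mid-gutter (holder x = -85, z = 6 mm); x up the slope, y across, z square to the surface. The surface is 126 mm long; its cheeks stand 30 mm above it. Beyond the cradle stands the fixed white label printer, 128 mm high, 170 wide, near end at holder x = 205 to 235 mm.
- label_roll: Loose roll of smooth white shipping labels (friction about 0.4), 25 mm cardboard core, 96 mm in diameter, 102 mm wide, 0.4 to 0.8 kg. Origin at its middle, on its axis; y is the axis it rolls on, x and z turn with it. It starts on its round side on the gutter's flat floor (origin 54 mm above the table), axis across the gutter; on the ramp it rolls back down if let go.
- seat (a point): Point in the holder where the middle of the label roll lies when it has dropped home between the two rollers: holder x = +83 mm, y = 0, 72 mm above the table.
- soap: Bystander: wrapped bar of soap, 78 x 55 x 30 mm, lying beside the gutter. Origin at the centre of its underside.
- tape_roll: Bystander: roll of packing tape lying flat beside the gutter, 100 mm in diameter, 48 mm high. Origin at the centre of its underside.
- twine: Bystander: spool of twine standing upright beside the gutter, 60 mm in diameter, 80 mm high. Origin at the centre of its underside.
- crest (a point): Middle of the front roller's top, holder x = +50, 34.5 mm above the table: the top of the way. The cradle's two free-turning steel rollers lie across the gutter, 18 mm in diameter, axes 25.5 mm up, at holder x = +50 and +116 mm; the front one continues the ramp's surface. Once the roll's axis is past this point, the roll drops 10 mm by itself between the rollers.
There are look-alikes about, which are no part of the job. Of the things that look like the label_roll, the middle-sized one is meant.

How it is judged:
By the outcome, as a careful person would: the job done as asked, in the order asked, and still so for the second after the job is handed in, with the robot touching nothing.
It also fails if it takes over 42 s, if anything falls off the work surface, if the arm or the gripper's body presses on something with over 40 N, if the wrist force passes 120 N, or if a joint passes its speed limit or range.

## Working session

There is one attempt and no reset: what is moved stays moved. The work goes in short steps, Python scripts to look and compute and a tool call to move; the robot and the scene stay as the last step left them, time stands still between calls to the robot, and variables do not carry over. Pictures are saved under pics/ and viewed, on a budget of 10 in all, crops included, one or two more only if the job needs it, and the job is handed in when it is done.

Besides the shell and the picture viewer there is one more tool, called after "Emit:" in YAML: its name, and indented under it one key for each argument. servo_tool: Moves the arm, as the interface text tells. Its arguments: {"type":"object","properties":{"dp":{"type":"array","items":{"type":"array","items":{"type":"number"}}},"delta_rot":{"type":"array","items":{"type":"array","items":{"type":"number"}}},"hand":{"type":"number"},"newtons":{"type":"number"}},"required":["dp","delta_rot"]}

```bash
mkdir -p pics; cat > h.py <<'E'
import numpy as np, cv2
from workcell import robot, cams, models
def shot(n,save=None):
    p=cams.read_camera(n)
    if save: cv2.imwrite('pics/'+save,p['image'][...,::-1])
    return p
def K(p):
    f=210/np.tan(np.radians(p['fov_y']/2)); return np.array([[f,0,p['cx']],[0,f,p['cy']],[0,0,1.]])
def proj(p,X): return cv2.projectPoints(np.float64(X).reshape(-1,1,3),np.float64(p['rvec']),np.float64(p['tvec']),K(p),None)[0][:,0]
def back(p,uv,z):
    R=cv2.Rodrigues(np.float64(p['rvec']))[0]; c=-R.T@np.float64(p['tvec']).ravel()
    d=R.T@np.linalg.inv(K(p))@np.array([uv[0],uv[1],1.]); return c+d*(z-c[2])/d[2]
E
python3 - <<'E'
from h import *
ps={n:shot(n,n+'1.png') for n in('top','side')}
cv2.imwrite('pics/both1.png',cv2.resize(np.hstack([ps['top']['image'],ps['side']['image']])[...,::-1],(800,300)))
for n,p in ps.items():
    R=cv2.Rodrigues(np.float64(p['rvec']))[0]; print(n,p['fov_y'],-R.T@np.float64(p['tvec']).ravel(),R[2])
    for t,z in [('label_roll',54),('seat',72),('crest',34.5),('ramp',6),('holder',0),('soap',0),('tape_roll',0),('twine',0)]:
        for r in models.spot_point(p,t)[:4]: print(n,t,round(r['p'],2),np.round(r['uv'],1),back(p,r['uv'],z).round(0))
print(robot.sense()['force'])
E
```

```text
top 55.85668797693002 [423.26480846  37.22006725 882.99965474] [ 0.17227133  0.00594474 -0.9850316 ]
top label_roll 0.92 [395.  124.8] [ 757. -195.   54.]
top label_roll 0.89 [386.1 194.3] [ 600. -172.   54.]
top label_roll 0.77 [188.6 152.7] [683. 256.  54.]
top label_roll 0.51 [332.3 316. ] [346. -58.  54.]
top seat 0.86 [311.7 230. ] [518. -13.  72.]
top crest 0.69 [324.4 230.5] [522. -43.  34.]
top ramp 0.86 [373.1 205.3] [ 585. -155.    6.]
top holder 0.6 [339.2 218.5] [554. -79.   0.]
top soap 0.86 [321.8 139.2] [740. -39.   0.]
top tape_roll 0.79 [411.1 265.6] [ 453. -238.    0.]
top tape_roll 0.15 [388.4 195.6] [ 609. -191.    0.]
top twine 0.64 [332.  320.9] [331. -64.   0.]
side 42.21032203369441 [ 333.98020306 -635.40118143  910.97769723] [ 0.1996237   0.61031084 -0.76659706]
side label_roll 0.89 [304.9 128.9] [695. 270.  54.]
side label_roll 0.77 [424.7 287.5] [ 758. -208.   54.]
side label_roll 0.6 [339.6 294.7] [ 603. -175.   54.]
side seat 0.71 [265.7 231.2] [514.  -7.  72.]
side crest 0.86 [279.4 256.4] [529. -47.  34.]
side ramp 0.47 [190.1 301.3] [341. -76.   6.]
side holder 0.58 [294.6 275.9] [551. -78.   0.]
side soap 0.72 [375.5 243.2] [738. -53.   0.]
side soap 0.3 [266.8 230.8] [532.  47.   0.]
side tape_roll 0.58 [275.2 362.6] [ 459. -240.   -0.]
side twine 0.69 [188.8 299.2] [340. -67.   0.]
[ 1.33174104 -0.01736228 -0.41789489]
```

View pics/top1.png

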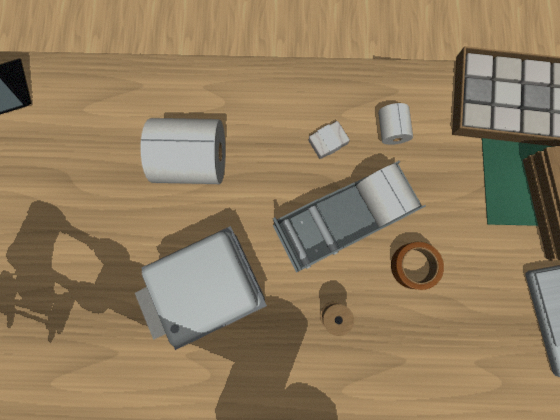

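View pics/side1.png

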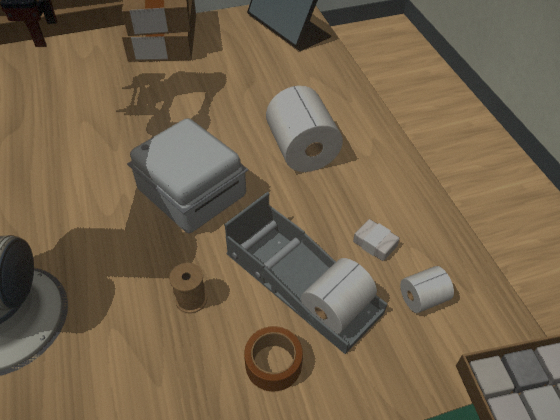

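The top view shows the holder with its back stop at about (290,245) and its lip at about (410,185). The middle-sized roll lies in the gutter at (388,194), with the larger look-alike at (188,153) and the smaller one at (395,125). The side view agrees. Next I'll fit the holder pose.

```bash
cat >> h.py <<'E'
def hw(q,X):  # holder->world
    c,s=np.cos(q[2]),np.sin(q[2]); X=np.atleast_2d(np.float64(X))
    return np.c_[q[0]+c*X[:,0]-s*X[:,1], q[1]+s*X[:,0]+c*X[:,1], X[:,2]]
E
python3 - <<'E'
from h import *
from scipy.optimize import least_squares
ps={n:shot(n) for n in('top','side')}
obj={'seat':(83,0,72),'crest':(50,0,34.5),'holder':(0,0,0)}
obs=[]
for n,p in ps.items():
    for t in obj:
        r=models.spot_point(p,t)
        if r: obs.append((p,obj[t],r[0]['uv'],n+t))
    r=models.regions_of(p,'holder')[0]; print(n,r['p'],r['box']); p['m']=r['region']
# silhouette hull of holder as outline
sil=[(-171,-58,0),(-171,58,0),(-171,-58,18),(-171,58,18),(-167,-58,36),(-167,58,36),(144,58,0),(144,-58,0),(144,58,100),(144,-58,100)]
def pts(p,q): return proj(p,hw(q,sil))
def f(q):
    e=[ (proj(p,hw(q,X))[0]-uv)*.5 for p,X,uv,_ in obs]
    for p in ps.values():
        P=pts(p,q); ys,xs=np.nonzero(p['m']); M=np.c_[xs,ys]
        for a in np.radians(np.arange(0,360,15)):
            d=np.array([np.cos(a),np.sin(a)]); e.append([np.max(P@d)-np.percentile(M@d,99.95)])
    return np.concatenate(e)
s=least_squares(f,[554,-84,np.radians(117.4)],loss='soft_l1')
q=s.x; print(q[:2],np.degrees(q[2]),s.cost); np.save('q.npy',q); print(f(q).round(1))
im=[]
for n,p in ps.items():
    I=cv2.resize(p['image'][...,::-1],None,fx=2,fy=2,interpolation=cv2.INTER_CUBIC)
    def line(A):
        P=proj(p,hw(q,A))*2+.5
        cv2.polylines(I,[np.int32(P.round())],False,(0,0,255),1,cv2.LINE_AA)
    for y in(-58,58): line([(-171,y,0),(-171,y,18),(-167,y,36),(-85,y,36)]);line([(38,y,66),(135,y,66),(135,y,100)]); line([(50,y*54/58,34.5),(50,y*.5,34.5)])
    line([(135,-58,100),(135,58,100)]);line([(-171,-58,18),(-171,58,18)])
    # roll at x=-110
    r=models.spot_point(p,'label_roll')
    for k in r[:4]:
        w=back(p,k['uv'],54)[:2]-q[:2]; c,s_=np.cos(q[2]),np.sin(q[2]); print(n,'roll in holder',c*w[0]+s_*w[1],-s_*w[0]+c*w[1])
    for y in(-51,51): line([(-109+48*np.cos(a),y,54+48*np.sin(a)) for a in np.linspace(0,6.3,40)])
    c=(np.int32(proj(p,hw(q,[(-20,0,40)]))[0]*2)); im.append(I[c[1]-200:c[1]+200,c[0]-200:c[0]+200])
cv2.imwrite('pics/fit.png',np.hstack(im))
print(robot.sense()['ee_rot'])
E
```

```text
top 0.96 [273.5, 158.8, 422.4, 272.2]
side 0.68 [224.6, 193.7, 387.6, 354.4]
[553.82057344 -84.5502753 ] 118.00774071909711 46.01602859652826
[ 0.6  0.9  0.2 -2.1  2.  -2.1 -0.2  0.3 -0.2  0.1 -0.6 -1.3  1.3  1.4
  1.2  0.7 -0.4  0.3  0.9  0.8  0.5  0.4 -0.3  0.7  2.9  3.6  3.7  3.5
  2.7  0.7  1.2  0.8  0.6  0.3 -0.3  1.5  0.6  0.6  1.3  0.6  1.6  2.1
  1.9  1.9  1.2  1.   1.2  1.3  2.3  3.   3.   2.2  2.1  2.5  2.2  2.2
  1.6  1.2  1.   0.6]
top roll in holder -99.72678434181229 -1.866993178201973
top roll in holder -188.66852470788257 -130.69376457601422
top roll in holder 239.07340019249392 -279.80102172127704
side roll in holder -207.67676463778747 -120.15042829452804
side roll in holder 96.51855332229975 -8.951969675148312
side roll in holder 254.19121037221646 -289.39029699994535
[[ 2.86717012e-01  9.58015320e-01  3.80847949e-05]
 [ 9.58015321e-01 -2.86717013e-01  6.51039330e-06]
 [ 1.71566151e-05  3.46191764e-05 -9.99999999e-01]]
```

View pics/fit.png

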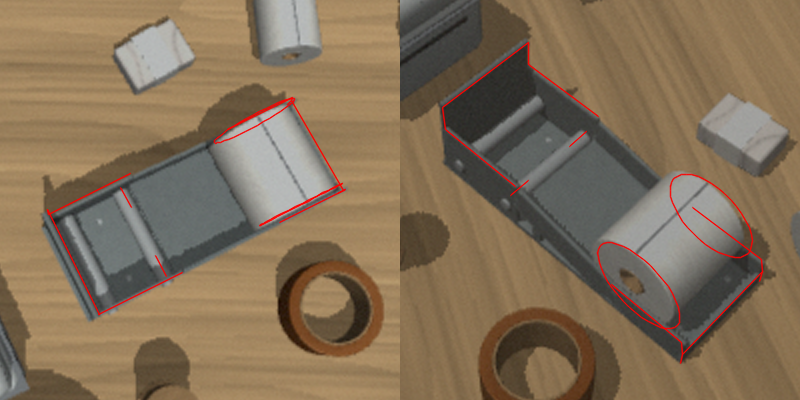

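The fit matches both views. The holder is at (554,-84.5) with a yaw of 118°. The real roll sits at about holder x = -100, a little uphill of the drawn circle at -109. I'll move behind it now, with the jaws across the gutter.

Emit:
servo_tool:
  dp:
    - [20,-35,0]
    - [20,-35,0]
    - [20,-35,0]
    - [20,-35,0]
    - [20,-35,0]
    - [20,-35,0]
    - [20,-35,0]
    - [20,-35,0]
    - [20,-35,0]
    - [20,-35,0]
  delta_rot:
    - [0,0,-0.08]
    - [0,0,-0.08]
    - [0,0,-0.08]
    - [0,0,-0.08]
    - [0,0,-0.08]
    - [0,0,-0.08]
    - [0,0,-0.08]
    - [0,0,-0.08]
    - [0,0,-0.08]
    - [0,0,-0.07]
  hand: 50

```text
t: 2.33
eef_pos: [371.2, 216.6, 400.0]
ee_rot: [[0.892, 0.452, -0.003], [0.452, -0.892, 0.001], [-0.002, -0.002, -1.0]]
force: [1.3, 0.5, -0.5]
opening: 0.567
```

Emit:
servo_tool:
  dp:
    - [20,-35,0]
    - [20,-35,0]
    - [20,-35,0]
    - [20,-35,0]
    - [20,-35,0]
    - [20,-35,0]
    - [20,-35,0]
    - [20,-35,0]
    - [20,-35,0]
    - [20,-35,0]
  delta_rot:
    - [0,0,0]
    - [0,0,0]
    - [0,0,0]
    - [0,0,0]
    - [0,0,0]
    - [0,0,0]
    - [0,0,0]
    - [0,0,0]
    - [0,0,0]
    - [0,0,0]

```text
t: 3.17
eef_pos: [572.0, -148.8, 403.2]
ee_rot: [[0.895, 0.446, 0.007], [0.446, -0.895, 0.002], [0.007, 0.001, -1.0]]
force: [1.0, 0.8, 0.1]
opening: 0.57
```

Emit:
servo_tool:
  dp:
    - [21,-30,0]
    - [21,-30,0]
    - [21,-30,0]
    - [0,0,-36]
    - [0,0,-36]
    - [0,0,-36]
    - [0,0,-30]
    - [0,0,0]
  delta_rot:
    - [0,0,0.025]
    - [0,0,0]
    - [0,0,0]
    - [0,0,0]
    - [0,0,0]
    - [0,0,0]
    - [0,0,0]
    - [0,0,0]

```text
t: 3.83
eef_pos: [641.2, -256.3, 259.4]
ee_rot: [[0.889, 0.459, 0.015], [0.459, -0.889, -0.003], [0.011, 0.01, -1.0]]
force: [-0.4, 1.5, -0.7]
opening: 0.566
```

```bash
cat >> h.py <<'E'
def report():
    q=np.load('q.npy'); s=robot.sense(); w=s['eef_pos'][:2]-q[:2]; c,sn=np.cos(q[2]),np.sin(q[2]); F=s['force']
    print('t',s['t'],'holder x,y',np.round([c*w[0]+sn*w[1],-sn*w[0]+c*w[1]],1),'tip z',round(s['eef_pos'][2]-182,1),'yaw',np.degrees(np.arctan2(s['ee_rot'][1][0],s['ee_rot'][0][0])).round(2),'F along/across/z',np.round([c*F[0]+sn*F[1],-sn*F[0]+c*F[1],F[2]],1))
E
python3 - <<'E'
from h import *
report()
im=[]
for n in('top','side'):
    p=shot(n); q=np.load('q.npy'); c=np.int32(proj(p,hw(q,[(-20,0,40)]))[0]); im.append(cv2.resize(p['image'][c[1]-100:c[1]+100,c[0]-100:c[0]+100,::-1],(400,400)))
cv2.imwrite('pics/a.png',np.hstack(im))
E
```

```text
t 3.8333 holder x,y [-192.7    3.5] tip z 77.4 yaw 27.3 F along/across/z [ 1.5 -0.3 -0.7]
```

View pics/a.png

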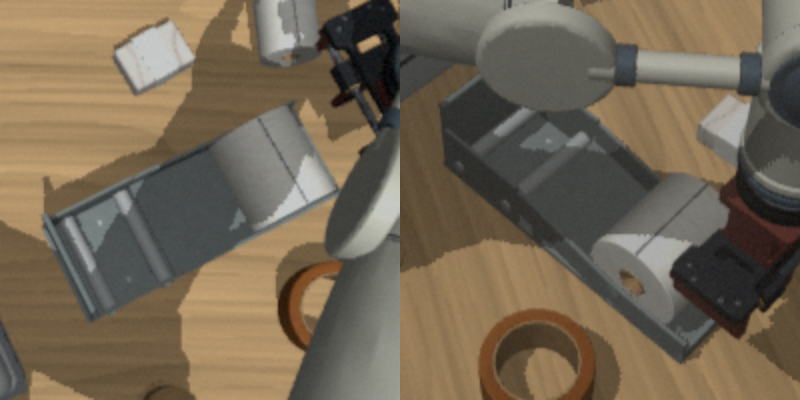

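The gripper is behind the roll, which hasn't moved. It's 18 mm farther back than I planned and the tips are at z = 77. I'll lower it, then close in slowly.

Emit:
servo_tool:
  dp:
    - [0,4,-12]
    - [-1,4,-12]
    - [-1,4,-8]
    - [0,0,-2]
    - [0,0,0]
  delta_rot:
    - [0.003,0.015,0.012]
    - [0,0,0]
    - [0,0,0]
    - [0,0,0]
    - [0,0,0]

```text
t: 4.35
eef_pos: [641.8, -242.9, 242.1]
ee_rot: [[0.881, 0.472, 0.021], [0.472, -0.882, -0.01], [0.014, 0.019, -1.0]]
force: [0.3, -0.8, -0.3]
opening: 0.566
```

```bash
python3 -c "
from h import *
report(); print(robot.sense()['ee_rot'].round(3) if hasattr(robot.sense()['ee_rot'],'round') else robot.sense()['ee_rot'])"
```

```text
t 4.35 holder x,y [-181.1   -3.3] tip z 60.1 yaw 28.17 F along/across/z [-0.8  0.2 -0.3]
[[ 0.881  0.472  0.021]
 [ 0.472 -0.882 -0.01 ]
 [ 0.014  0.019 -1.   ]]
```

Emit:
servo_tool:
  dp:
    - [-1.5,-1,-8]
    - [-1.5,-1,-8]
    - [0,0,-4]
    - [0,0,0]
  delta_rot:
    - [0.01,0.02,0]
    - [0,0,0]
    - [0,0,0]
    - [0,0,0]

```text
t: 4.68
eef_pos: [638.8, -244.8, 222.7]
ee_rot: [[0.881, 0.473, 0.003], [0.473, -0.881, -0.0], [0.002, 0.002, -1.0]]
force: [0.3, -0.9, -0.6]
opening: 0.568
```

```bash
cat >> h.py <<'E'
    print(np.round(np.array(s['ee_rot'])[:,2],3))
E
python3 -c "
from h import *
report()"
```

```text
t 4.6833 holder x,y [-181.4    0.2] tip z 40.7 yaw 28.2 F along/across/z [-0.9  0.2 -0.6]
[ 0.003 -0.    -1.   ]
```

Emit:
servo_tool:
  dp:
    - [-1.4,2.65,0]
    - [-1.4,2.65,0]
    - [-1.4,2.65,0]
    - [-1.4,2.65,0]
    - [-1.4,2.65,0]
    - [-1.4,2.65,0]
    - [-1.4,2.65,0]
    - [-1.4,2.65,0]
    - [-1.4,2.65,0]
    - [-1.4,2.65,0]
  delta_rot:
    - [0,0,0]
    - [0,0,0]
    - [0,0,0]
    - [0,0,0]
    - [0,0,0]
    - [0,0,0]
    - [0,0,0]
    - [0,0,0]
    - [0,0,0]
    - [0,0,0]

```text
t: 5.52
eef_pos: [623.5, -216.2, 223.5]
ee_rot: [[0.882, 0.472, 0.004], [0.472, -0.882, -0.001], [0.003, 0.003, -1.0]]
force: [0.3, 0.1, -0.2]
opening: 0.57
```

```bash
python3 -c "
from h import *
report()"
```

```text
t 5.5167 holder x,y [-149.     0.3] tip z 41.5 yaw 28.16 F along/across/z [-0.1 -0.3 -0.2]
[ 0.004 -0.001 -1.   ]
```

Emit:
servo_tool:
  dp:
    - [-1.4,2.65,0.6]
    - [-1.4,2.65,0.6]
    - [-1.4,2.65,0.6]
    - [-1.4,2.65,0.6]
    - [-1.4,2.65,0.6]
    - [-1.4,2.65,0.6]
    - [-1.4,2.65,0.6]
    - [-1.4,2.65,0.6]
  delta_rot:
    - [0,0,0]
    - [0,0,0]
    - [0,0,0]
    - [0,0,0]
    - [0,0,0]
    - [0,0,0]
    - [0,0,0]
    - [0,0,0]

```text
t: 6.18
eef_pos: [613.2, -199.7, 238.6]
ee_rot: [[0.883, 0.469, 0.023], [0.469, -0.883, -0.023], [0.01, 0.031, -0.999]]
force: [0.8, -4.8, 2.9]
opening: 0.566
```

```bash
cat > look.py <<'E'
from h import *
import sys
report()
im=[]
for n in('top','side'):
    p=shot(n); q=np.load('q.npy'); c=np.int32(proj(p,hw(q,[(-20,0,40)]))[0]); im.append(cv2.resize(p['image'][c[1]-100:c[1]+100,c[0]-100:c[0]+100,::-1],(400,400)))
cv2.imwrite('pics/'+sys.argv[1],np.hstack(im))
E
python3 look.py b.png
```

```text
t 6.1833 holder x,y [-129.5    1.6] tip z 56.6 yaw 27.98 F along/across/z [-4.7  1.6  2.9]
[ 0.023 -0.023 -0.999]
```

View pics/b.png

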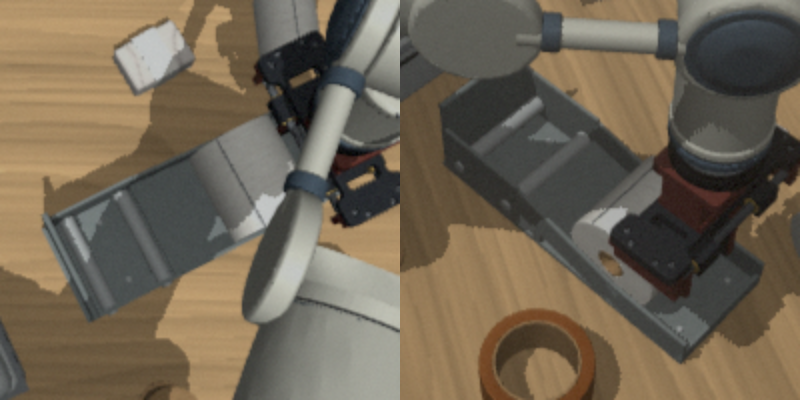

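The roll has started up the ramp, centre at about holder x = -77, with the fingers touching it. Contact is lifting and tilting the compliant wrist, so I'll lower the tips and straighten the tool.

Emit:
servo_tool:
  dp:
    - [-0.9,1.7,-4]
    - [-0.9,1.7,-4]
    - [-0.9,1.7,-4]
    - [-0.9,1.7,-3]
  delta_rot:
    - [0.012,0.012,0]
    - [0.012,0.012,0]
    - [0.01,0.01,0]
    - [0.005,0.005,0]

```text
t: 6.62
eef_pos: [611.7, -195.9, 230.7]
ee_rot: [[0.884, 0.467, -0.0], [0.467, -0.884, 0.006], [0.003, -0.005, -1.0]]
force: [2.8, -4.8, 3.5]
opening: 0.567
```

```bash
python3 -c "
from h import *
report()"
```

```text
t 6.6167 holder x,y [-125.5    1.2] tip z 48.7 yaw 27.86 F along/across/z [-5.6 -0.2  3.5]
[-0.     0.006 -1.   ]
```

Emit:
servo_tool:
  dp:
    - [-1.9,3.5,-1.5]
    - [-1.9,3.5,-1.5]
    - [-1.9,3.5,-1]
    - [-1.9,3.5,-1]
    - [-1.9,3.5,-0.8]
    - [-1.9,3.5,-0.8]
  delta_rot:
    - [0.003,0.002,0.002]
    - [0.003,0.002,0]
    - [0.003,0.002,0]
    - [0.003,0.002,0]
    - [0.003,0.002,0]
    - [0.003,0.002,0]

```text
t: 7.12
eef_pos: [602.4, -178.9, 229.3]
ee_rot: [[0.885, 0.466, 0.003], [0.466, -0.885, 0.013], [0.008, -0.01, -1.0]]
force: [2.6, -5.2, 4.6]
opening: 0.568
```

```bash
python3 -c "
from h import *
report()"
```

```text
t 7.1167 holder x,y [-106.1    1.4] tip z 47.3 yaw 27.77 F along/across/z [-5.8  0.2  4.6]
[ 0.003  0.013 -1.   ]
```

Emit:
servo_tool:
  dp:
    - [-1.9,3.5,-0.3]
    - [-1.9,3.5,-0.3]
    - [-1.9,3.5,-0.3]
    - [-1.9,3.5,-0.3]
    - [-1.9,3.5,-0.3]
    - [-1.9,3.5,-0.3]
    - [-1.9,3.5,-0.3]
    - [-1.9,3.5,-0.3]
  delta_rot:
    - [0,0,0.002]
    - [0,0.001,0.002]
    - [0,0.001,0]
    - [0,0.001,0]
    - [0,0.001,0]
    - [0,0.001,0]
    - [0,0.001,0]
    - [0,0.001,0]

```text
t: 7.78
eef_pos: [589.7, -155.1, 234.7]
ee_rot: [[0.885, 0.466, 0.016], [0.466, -0.885, -0.002], [0.013, 0.009, -1.0]]
force: [2.6, -5.5, 4.3]
opening: 0.573
```

```bash
python3 look.py c.png
```

```text
t 7.7833 holder x,y [-79.1   1.4] tip z 52.7 yaw 27.8 F along/across/z [-6.1  0.2  4.3]
[ 0.016 -0.002 -1.   ]
```

View pics/c.png

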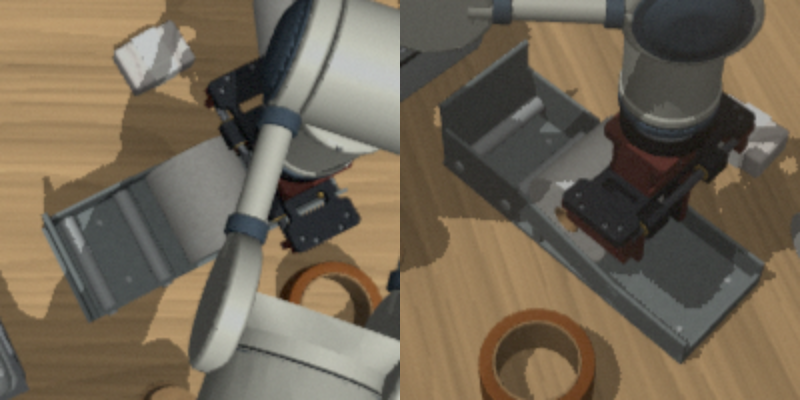

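It's going well: the roll is square in the gutter at mid-ramp, the side gap is even, and the bystanders haven't been touched.

Emit:
servo_tool:
  dp:
    - [-1.9,3.5,-0.2]
    - [-1.9,3.5,-0.2]
    - [-1.9,3.5,-0.2]
    - [-1.9,3.5,-0.2]
    - [-1.9,3.5,-0.2]
    - [-1.9,3.5,-0.2]
    - [-1.9,3.5,-0.2]
    - [-1.9,3.5,-0.2]
  delta_rot:
    - [0.002,0.004,0.002]
    - [0.002,0.004,0.002]
    - [0.002,0.003,0]
    - [0.002,0.002,0]
    - [0.002,0.002,0]
    - [0.002,0.002,0]
    - [0.002,0.002,0]
    - [0.002,0.002,0]

```text
t: 8.55
eef_pos: [577.7, -132.4, 240.7]
ee_rot: [[0.885, 0.465, 0.015], [0.465, -0.885, -0.0], [0.013, 0.007, -1.0]]
force: [3.0, -5.3, 4.2]
opening: 0.567
```

```bash
python3 -c "
from h import *
report()"
```

```text
t 8.55 holder x,y [-53.4   1.4] tip z 58.7 yaw 27.74 F along/across/z [-6.1 -0.1  4.2]
[ 0.015 -0.    -1.   ]
```

Emit:
servo_tool:
  dp:
    - [-1.9,3.5,-0.3]
    - [-1.9,3.5,-0.3]
    - [-1.9,3.5,-0.3]
    - [-1.9,3.5,-0.3]
    - [-1.9,3.5,-0.3]
    - [-1.9,3.5,-0.3]
    - [-1.9,3.5,-0.3]
    - [-1.9,3.5,-0.3]
  delta_rot:
    - [0.002,0.004,0.002]
    - [0.002,0.004,0.002]
    - [0.002,0.003,0]
    - [0.002,0.002,0]
    - [0.002,0.002,0]
    - [0.002,0.002,0]
    - [0.002,0.002,0]
    - [0.002,0.002,0]

```text
t: 9.22
eef_pos: [564.9, -108.6, 244.0]
ee_rot: [[0.885, 0.465, 0.008], [0.465, -0.885, 0.004], [0.009, 0.0, -1.0]]
force: [1.0, -3.3, 2.3]
opening: 0.573
```

```bash
python3 -c "
from h import *
report()"
```

```text
t 9.2167 holder x,y [-26.4   1.5] tip z 62.0 yaw 27.73 F along/across/z [-3.4  0.7  2.3]
[ 0.008  0.004 -1.   ]
```

Emit:
servo_tool:
  dp:
    - [-1.4,2.65,0]
    - [-1.4,2.65,0]
    - [-1.4,2.65,0]
    - [-1.4,2.65,0]
    - [-1.4,2.65,0]
    - [-1.4,2.65,0]
  delta_rot:
    - [0,0.001,0.002]
    - [0,0.001,0.002]
    - [0,0.001,0]
    - [0,0.001,0]
    - [0,0.001,0]
    - [0,0.001,0]

```text
t: 9.72
eef_pos: [555.0, -90.0, 240.7]
ee_rot: [[0.883, 0.47, -0.005], [0.47, -0.883, 0.01], [0.0, -0.011, -1.0]]
force: [-0.2, -0.7, 0.4]
opening: 0.569
```

```bash
python3 look.py d.png
```

```text
t 9.7167 holder x,y [-5.4  1.6] tip z 58.7 yaw 28.01 F along/across/z [-0.5  0.5  0.4]
[-0.005  0.01  -1.   ]
```

View pics/d.png

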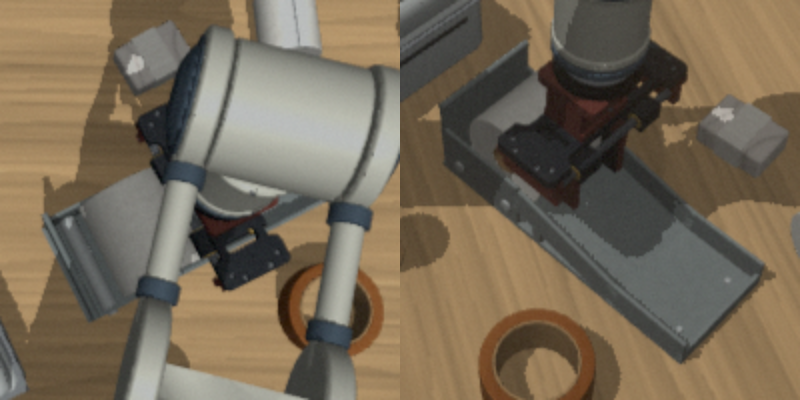

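The force has dropped to about zero and the rear roller still shows in front of the roll, so the roll is right at the crest. I'll ease it over.

Emit:
servo_tool:
  dp:
    - [-1.2,2.2,0.8]
    - [-1.2,2.2,0.8]
    - [-1.2,2.2,0.8]
    - [-1.2,2.2,0.8]
    - [-1.2,2.2,0.8]
  delta_rot:
    - [0,0,0]
    - [0,-0.001,0]
    - [0,-0.001,0]
    - [0,-0.001,0]
    - [0,-0.001,0]

```text
t: 10.23
eef_pos: [548.1, -77.8, 244.1]
ee_rot: [[0.883, 0.47, -0.003], [0.47, -0.883, 0.011], [0.002, -0.011, -1.0]]
force: [0.6, -0.2, 0.3]
opening: 0.567
```

```bash
python3 look.py e.png
```

```text
t 10.2333 holder x,y [8.7 1.8] tip z 62.1 yaw 28.03 F along/across/z [-0.4 -0.4  0.3]
[-0.003  0.011 -1.   ]
```

View pics/e.png

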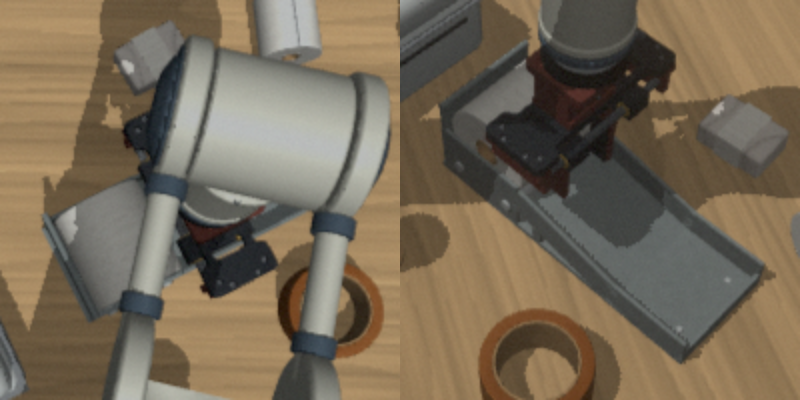

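The roll has dropped home: it's up against the back stop, the rear roller is covered and the force is zero. I'll back off downhill, then lift clear.

Emit:
servo_tool:
  dp:
    - [5,-9,2]
    - [8,-15,4]
    - [8,-15,10]
    - [5,-9,25]
    - [0,0,35]
    - [0,0,35]
    - [20,-20,35]
    - [25,-25,10]
    - [0,0,0]
    - [0,0,0]
  delta_rot:
    - [0,0,0]
    - [0,0,0]
    - [0,0,0]
    - [0,0,0]
    - [0,0,0]
    - [0,0,0]
    - [0,0,0]
    - [0,0,0]
    - [0,0,0]
    - [0,0,0]

```text
t: 11.17
eef_pos: [620.1, -178.6, 400.1]
ee_rot: [[0.883, 0.47, -0.01], [0.47, -0.883, 0.01], [-0.004, -0.014, -1.0]]
force: [-0.2, -0.9, 0.5]
opening: 0.571
```

Emit:
servo_tool:
  dp:
    - [20,-30,0]
    - [20,-30,0]
    - [20,-30,0]
    - [20,-30,0]
    - [0,0,0]
    - [0,0,0]
    - [0,0,0]
  delta_rot:
    - [0,0,0]
    - [0,0,0]
    - [0,0,0]
    - [0,0,0]
    - [0,0,0]
    - [0,0,0]
    - [0,0,0]

```text
t: 11.75
eef_pos: [702.8, -305.1, 386.2]
ee_rot: [[0.882, 0.47, -0.026], [0.471, -0.882, 0.018], [-0.015, -0.029, -0.999]]
force: [-1.0, 0.2, -1.0]
opening: 0.573
```

```bash
python3 - <<'E'
from h import *
q=np.load('q.npy'); report(); im=[]
for n in('top','side'):
    p=shot(n)
    for t,z in(('label_roll',72),('soap',0),('tape_roll',0),('twine',0)):
        for k in models.spot_point(p,t)[:4]:
            w=back(p,k['uv'],z); d=w[:2]-q[:2]; c,s=np.cos(q[2]),np.sin(q[2]); print(n,t,round(k['p'],2),w.round(),'holder',np.round([c*d[0]+s*d[1],-s*d[0]+c*d[1]],1))
    I=cv2.resize(p['image'][...,::-1],None,fx=2,fy=2)
    for y in(-51,51): cv2.polylines(I,[np.int32(2*proj(p,hw(q,[(83+48*np.cos(a),y,72+48*np.sin(a)) for a in np.linspace(0,6.3,40)])))],False,(0,0,255),1)
    c=np.int32(proj(p,hw(q,[(-20,0,40)]))[0])*2; im.append(I[c[1]-200:c[1]+200,c[0]-200:c[0]+200])
cv2.imwrite('pics/f.png',np.hstack(im))
E
```

```text
t 11.75 holder x,y [-264.7  -28. ] tip z 204.2 yaw 28.09 F along/across/z [ 0.6  0.8 -1. ]
[-0.026  0.018 -0.999]
top label_roll 0.93 [510. -12.  72.] holder [84.9  4.3]
top label_roll 0.63 [ 744. -185.   72.] holder [-178.3 -121.1]
top label_roll 0.58 [676. 249.  72.] holder [ 237.3 -264.2]
top soap 0.76 [739. -53.   0.] holder [ -59.7 -178.5]
top tape_roll 0.75 [ 443. -242.    0.] holder [-86.8 171.5]
top twine 0.77 [333. -68.   0.] holder [118.  186.9]
side label_roll 0.81 [ 747. -218.   72.] holder [-208.7 -108.2]
side label_roll 0.59 [521. -15.  72.] holder [76.7 -3.3]
side soap 0.66 [740. -54.   0.] holder [ -60.6 -178.4]
side tape_roll 0.71 [ 458. -245.    0.] holder [-96.4 160. ]
side twine 0.79 [342. -66.   0.] holder [115.3 178.1]
```

View pics/f.png

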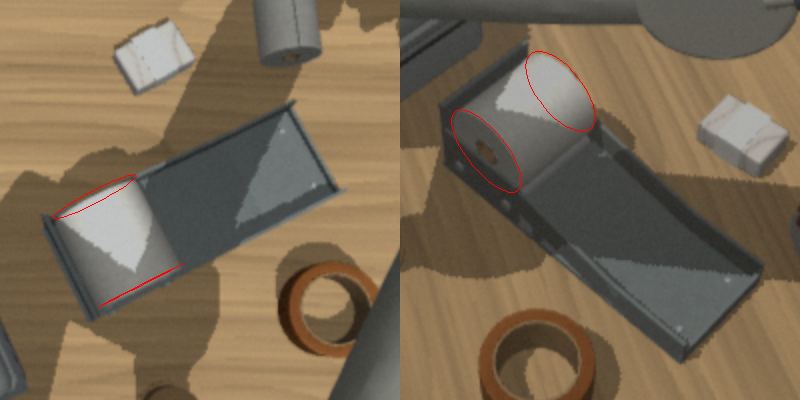

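The roll matches its predicted seated outline in both views, the bystanders look unmoved and the arm is clear.

```bash
python3 -c "
from h import *
print(robot.sign_off())"
```

```text
the job is handed in; nothing more can be done
None
```

The middle-sized label roll is seated between the two steel rollers in front of the back stop, and I've handed the job in at about 12 s of the 42 s allowed. I pushed it up the gutter with the fingertips behind it, about 6 N along the slope at most in the readings between moves. It was never lifted, and it didn't run away on the slope.

- **Roll position:** the last two camera views put its middle at holder x = 85 and 77 mm, y = +4 and -3 mm. The seat is at x = 83, y = 0. The two views differ by about 8 mm, which is within what the detectors can do. The seated outline drawn from the holder fit matches the roll in both pictures.
- **Soap, tape and twine:** they look unmoved in the pictures. The detected positions agree with the first ones to about 10 mm, except one 14 mm shift for the soap in the top view; the side view puts the soap within 2 mm of its start.
- **Arm:** it's clear of everything. The last wrist readings were about 1 N per axis, the same as sensor noise at the start.
- **During the push:** early on the ramp, contact lifted and tilted the fingers (tips about 10 mm higher than planned). I lowered and straightened them while still touching the roll, then carried on.

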